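# Bring the pump bottle to the front of the under-sink turntable

### The arm

A 7-joint arm with a two-finger parallel gripper is mounted at the origin on the work surface. World frame = base frame: x ahead of the robot, y to its left, z up, the work surface at z = 0. Lengths are in m, angles in rad, forces in N, time in s.
With the tool pointing down it reaches from about 0.4 to 0.85 m from the base axis. Payload 6.9 kg.
Tool frame: the origin (TCP) lies midway between the tips of the shut fingers; the grasp point (between the pads) lies 19 mm behind it; z points along the fingers, y is the line along which they close (so a half turn about z gives the same grasp; the last joint's range is limited). The gripper opens to 85 mm and grips with 20 to 120 N. Pads are 22 mm wide; open, the fingers measure 114 mm over their backs; the gripper's body (76 mm by 85 mm) begins 54 mm behind the grasp point. The pads swing forward as they close: fully open they stand 13 mm farther back than shut.
Start: joints at [1.214, 0.507, -0.238, 1.5, 0.126, 1.149, -0.155], TCP at [0.278, -0.56, 0.21] pointing down, gripper open.
Joint ranges: [-3.08, 3.08], [-0.24, 2.05], [-1.43, 1.35], [0, 2.5], [-1.52, 4.66], [0.17, 1.96], [-2.89, 2.89]. Speed limits (rad/s): [2.39, 2.39, 3.14, 3.14, 3.14, 3.14, 3.14].

### API

Orientations are given as a 3x3 rotation matrix whose columns are the frame's x, y, z axes.
In Python, from workcell import observe, optics, manip gives the robot as it stands. The module is installed in compiled form; this text tells all that it offers.
- The arm moves only by the tool send_rows, never from a script. Its argument "targets" is a list of rows, each a list of 3 entries, a list of its own where there are three numbers: the closure in counts, from 0 (fully open) to 255 (shut), then the shift along the world's x, y, z in cm, then the turn about the world's z in degrees. In form: [[claw, [x, y, z], yaw], ...]. A call has 1 to 12 rows; each row shifts and turns the commanded pose from where the row before left it; what a row does not reach is not made up. A row lasts 1/10 s, in which the tool goes at most 50 mm and 8.59 degrees, less where a joint would pass 70% of its speed; a pose out of reach is approached as far as the arm can. A call with a gripper value outside its range is refused whole. The fingers move at their own pace and stop on an object; "grip_force" is the grip in N (left out, the last holds). Time passes only in rows, so rows that do not move let the fingers close. It gives the time, the measured TCP pose, the force, the opening and the grip force at its end, in the units of the state.
- observe(): the state, without advancing time (a new reading comes with each control period).
- optics.get_image(name): name is "side" or "top"; returns a dict with "image" (420x560x3 uint8, red, green, blue), "depth" (420x560 float32, m along the optical axis (not along the pixel's ray), 0 where there is no reading), "fovy" (degrees; the focal length in pixels is half the picture's height over the tangent of half this angle, whatever the lens; pixels are square), "cx", "cy" (the principal point, pixels), "camera_from_world" (4x4, takes a point from world to camera coordinates). Camera axes: x right, y down, z forward; pixel columns grow to the right and rows downward; lengths in m; the calibration is good to about 2 mm. A picture is of the moment at which its call begins.
- manip.sign_off(): hands the job in; it is judged then, once.
The state is a dict: "time": time; "joint_positions": joint angles; "joint_vel": joint speeds; "tau": joint torques, N m; "tool_pos": TCP position; "ee_rot": TCP orientation; "contact_force": force on the tool from outside, world axes, zero at the start; "torque": the same for the moment, N m; "grip_width": opening from 0.0 (shut) to 1.0 (fully open); "grip_force": force on a finger pad.
Only numpy, scipy, OpenCV 4.12 (cv2) and the standard library are available. Lean on these libraries where they do the work, as an engineer would, in place of code of your own. Each camera call takes 0.05 s, during which the arm holds its last target. There are 200 camera calls.

### The job

On the shelf of the sink cupboard, spin the turntable by pushing the finger pegs on its rim with the fingertips until the pump bottle is at the front, in line with the pointed nose of the turntable's base, and leave it at rest there. Push only the turntable: do not touch, grip or lift the bottle or the other things standing on it, and leave everything around it where it is.

Things in the scene. Friction and masses are not known exactly. Their poses are not given: they have to be found in the camera images.
- base: (sizes here and below in mm) fixed black plastic base under the turntable: a disc of diameter 250, 12 high, hidden by the turntable, with a flat tongue 40 wide that sticks out from under it and ends in a point 200 from the centre. Origin on the turning axis, on the shelf (z = 0). The nose points along its -x axis: that direction is the FRONT (it differs from run to run).
- nose (a point): (mm) tip of the pointed nose, on top of it, 12 above the shelf, 200 from the turning axis.
- turntable: round white disc, diameter 300 mm, turning endlessly both ways about the vertical, with friction (about 1 N at the rim; it stops when let go). Origin on the axis at its underside, 14 above the shelf; bare rim 28 and grey middle mat (diameter 224) 30 above the shelf. The pump bottle stands at about its 180 degrees (-x side), the other three at 0, 90 and 270 in any order, all 60 from the axis.
- peg (a point): top of one of the six alike upright finger pegs on the rim: round, diameter 16 mm, centres 140 from the axis, tops 84 and feet 28 above the shelf, 60 degrees apart. This one is at 30 degrees counter-clockwise from the turntable's +x axis, so the others are at 90, 150, 210, 270 and 330.
- pump_bottle: white round soap bottle, diameter 52 mm, with a black pump head with a sideways spout, 135 tall in all: the tallest thing on the turntable and the only one with a pump. Stands loose on the mat. Origin: centre of its underside. The spout may point anywhere.
- jar: white lidded jar, diameter 54 mm, 75 tall, loose on the turntable; not to be touched. Origin: centre of its underside.
- tin: metal tin, diameter 52 mm, 65 tall, loose on the turntable; not to be touched. Origin: centre of its underside.
- pot: open white ceramic pot, diameter 54 mm, 55 tall, loose on the turntable; not to be touched. Origin: centre of its underside.
- canister: bystander: white round canister, diameter 96 mm, 190 tall, left of the turntable. Origin: centre of its underside.
- detergent: bystander: white bottle with black cap, diameter 72 mm, 220 tall, right of the turntable. Origin: centre of its underside.
- bowl: bystander: steel bowl, diameter 130 mm, 50 tall, near right. Origin: centre of its underside.
- brush: bystander: flat cleaning brush with a blue handle lying on the shelf, near left, about 200 mm long. Origin: on its underside, near the middle.
Things that resemble listed ones, but are neither listed nor needed, are in the scene too. What is shaped like the pump_bottle but blue is not meant.

How it is judged:
On the way:
1. the fingers push the turntable (contact force between the fingers and turntable above 0.2 N).
At the end, for the whole second after the job is handed in: the pump bottle stands at the front: its axis within 13 mm sideways of the line from the turning axis to the nose, on the nose's side; the turntable is at rest, and all four things stand upright on it (y of pump_bottle in the frame of base between -0.013 and 0.013 m and x of pump_bottle in the frame of base below -0.04 m and angular speed of turntable below 0.05 rad/s and angle between each of pump_bottle, jar, tin, pot's own z axis and vertical below 0.1 rad and height (world z) of pump_bottle between 0.024 and 0.036 m and horizontal distance between each of pump_bottle, jar, tin, pot and turntable below 0.09 m and height (world z) of jar between 0.024 and 0.036 m and height (world z) of tin between 0.024 and 0.036 m and height (world z) of pot between 0.024 and 0.036 m and linear speed of pump_bottle below 0.02 m/s); the robot touches nothing.
It fails at once if the robot touches a thing standing on the turntable (contact force between any of the fingers, the arm and pump_bottle above 1 N or contact force between any of the fingers, the arm and jar above 1 N or contact force between any of the fingers, the arm and tin above 1 N or contact force between any of the fingers, the arm and pot above 1 N).
It fails at once if a thing on the turntable is lifted or tipped (height (world z) of any of pump_bottle, jar, tin, pot above 0.045 m or angle between any of pump_bottle, jar, tin, pot's own z axis and vertical above 0.3 rad).
It fails at once if a bystander is moved more than 30 mm (distance of any of canister, detergent, bowl, brush from where it was at the start of the episode above 0.03 m).
It also fails if it takes over 45 s, if anything falls off the work surface, if the arm or the gripper's body presses on something with over 40 N, if the wrist force passes 120 N, or if a joint passes its speed limit or range.

## Working session

There is one attempt and no reset: what is moved stays moved. The work goes in short steps, Python scripts to look and compute and a tool call to move; the robot and the scene stay as the last step left them, time stands still between calls to the robot, and variables do not carry over. Pictures are saved under pics/ and viewed, at most 10 in all, crops included, and the job is handed in when it is done.

Besides the shell and the picture viewer there is one more tool, called after "Request:" as name(argument=value, ...) on one line, values as JSON. send_rows: Moves the arm, as the interface text tells. Its arguments: {"type":"object","properties":{"targets":{"type":"array","items":{"type":"array"}},"grip_force":{"type":"number"}},"required":["targets"]}

```bash
mkdir -p pics
cat > h.py <<'E'
import numpy as np,cv2
from workcell import observe,optics,manip
def get(n):
    d=optics.get_image(n);im=d["image"];D=d["depth"];f=im.shape[0]/2/np.tan(np.radians(d["fovy"])/2)
    v,u=np.mgrid[:im.shape[0],:im.shape[1]]
    P=np.stack([(u-d["cx"])/f*D,(v-d["cy"])/f*D,D,np.ones_like(D)],-1)
    W=(P@np.linalg.inv(d["camera_from_world"]).T)[...,:3];W[D==0]=np.nan
    return im,W
def save(n,im): cv2.imwrite("pics/"+n,im[...,::-1])
E
python3 - <<'E'
from h import *
for n in("top","side"):
    im,W=get(n);save(n+"0.png",im);np.savez(n+"0.npz",im=im,W=W)
s=observe();print(s["time"],s["tool_pos"],s["ee_rot"],s["grip_width"])
E
```

```text
0.1 [ 0.27817484 -0.55915339  0.20922145] [[ 8.95252620e-01  4.45558289e-01 -7.46450455e-04]
 [ 4.45558911e-01 -8.95251537e-01  1.39373104e-03]
 [-4.72725000e-05 -1.58032902e-03 -9.99998750e-01]] 1.0034415087406605
```

View pics/top0.png

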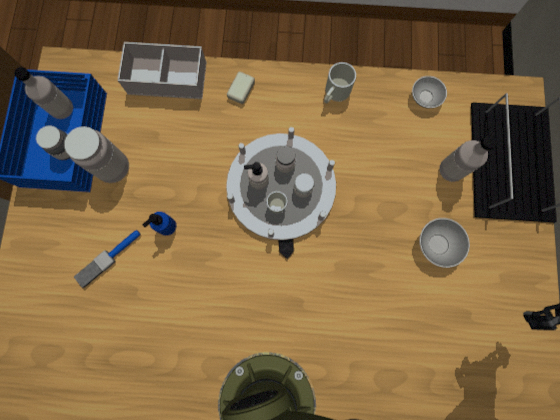

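View pics/side0.png

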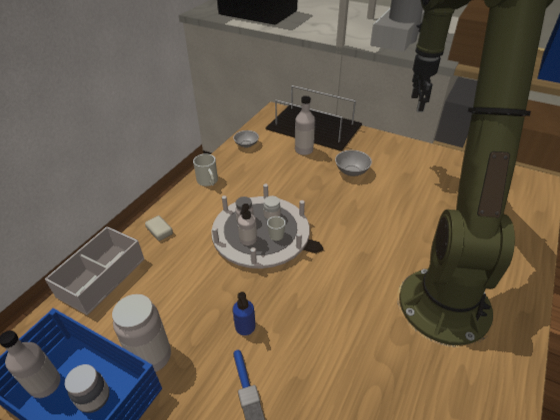

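The top view has the turntable centred at about (281,187) and its nose at (286,250). Candidates for the pump bottle:
- White pump bottle on the turntable, (257,178). This is the one I choose.
- Blue pump bottle, (162,223). It's the decoy.
- White capped bottle in the basket, (48,95).
- Detergent, (465,160).

Next I'll measure, and check the choice in a crop.

Run:
```python
from h import *
from scipy.optimize import least_squares
t=np.load("top0.npz");im,W=t["im"],t["W"]
c=im[115:265,210:355];save("crop0.png",cv2.resize(c,None,fx=4,fy=4,interpolation=cv2.INTER_CUBIC))
v,u=np.mgrid[:420,:560]
roi=(u>215)&(u<350)&(v>120)&(v<265);z=W[...,2]
c0=W[187,281];print("c0",c0)
rim=roi&(abs(z-.028)<.005)
P=W[rim][:,:2]
# outer circle: farthest points per bearing
m=P.mean(0)
for _ in range(3):
    d=P-m;a=np.floor(np.degrees(np.arctan2(d[:,1],d[:,0]))/6);r=np.hypot(*d.T);r[r>.16]=0
    Q=np.array([P[a==k][np.argmax(r[a==k])] for k in np.unique(a)])
    s=least_squares(lambda p:np.hypot(Q[:,0]-p[0],Q[:,1]-p[1])-p[2],[*m,.15],loss="soft_l1",f_scale=.002);m=s.x[:2]
print("centre",s.x)
def clusters(mask,lab):
    n,L,st,ce=cv2.connectedComponentsWithStats(mask.astype(np.uint8))
    for i in range(1,n):
        if st[i,4]>3:
            p=np.median(W[L==i],0);d=p[:2]-m
            print(lab,ce[i].round(),st[i,4],p.round(3),"r",np.hypot(*d).round(3),"ang",np.degrees(np.arctan2(d[1],d[0])).round(1))
R=np.hypot(W[...,0]-m[0],W[...,1]-m[1])
clusters(roi&(z>.07)&(R>.12)&(R<.17),"peg")
clusters(roi&(z>.045)&(R<.115),"obj")
clusters(roi&(z>.1)&(R<.115),"bottle")
dark=roi&(im.max(-1)<60)&(R>.155)&(z<.03)
clusters(dark,"nose")
q=W[dark];i=np.argmax(R[dark]);d=q[i,:2]-m;print("tip",q[i],R[dark].max(),np.degrees(np.arctan2(d[1],d[0])))
```

```text
c0 [0.55424318 0.00123305 0.02930913]
centre [0.56014344 0.0018468  0.14872393]
peg [291. 130.] 34 [ 0.697 -0.016  0.084] r 0.138 ang -7.3
peg [241. 147.] 35 [0.644 0.113 0.083] r 0.139 ang 53.1
peg [331. 163.] 35 [ 0.612 -0.126  0.083] r 0.138 ang -67.8
peg [230. 197.] 36 [0.504 0.13  0.084] r 0.14 ang 113.5
peg [322. 215.] 34 [ 0.474 -0.109  0.083] r 0.141 ang -127.7
peg [271. 232.] 33 [0.421 0.019 0.083] r 0.14 ang 173.1
obj [285. 159.] 423 [ 0.61  -0.006  0.104] r 0.051 ang -8.9
obj [257. 175.] 467 [0.557 0.061 0.118] r 0.059 ang 92.7
obj [304. 185.] 384 [ 0.546 -0.057  0.094] r 0.06 ang -103.7
obj [277. 200.] 192 [0.513 0.01  0.077] r 0.048 ang 170.2
bottle [286. 155.] 263 [ 0.619 -0.006  0.106] r 0.059 ang -7.1
bottle [257. 172.] 358 [0.56  0.062 0.121] r 0.06 ang 89.9
nose [286. 249.] 177 [ 0.39  -0.023  0.012] r 0.172 ang -171.6
tip [ 0.36797178 -0.02725378  0.01232521] 0.19436251858055187 -171.38911332325628
```

View pics/crop0.png

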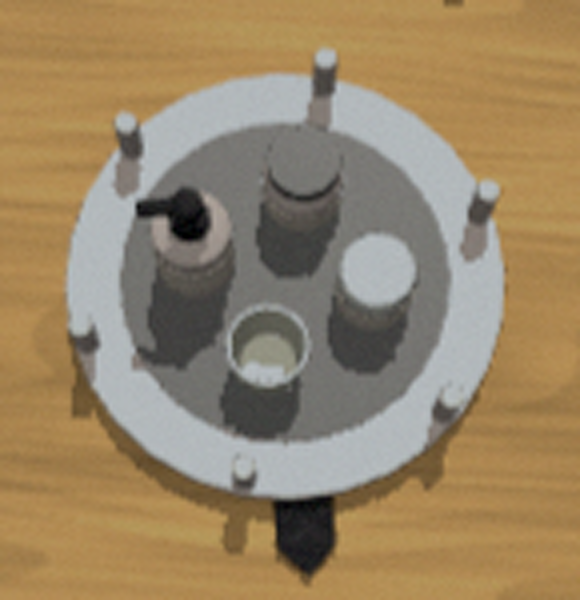

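The crop shows the white bottle with the black pump at the left (crop about (190,230)), so the choice holds. Measurements:
- **Bearings:** the bottle sits at about 83–90° and the nose at 188.6°, so the turntable needs about +100° counter-clockwise.
- **Push:** I'll push the front peg (173°) from behind with shut fingers, following the arc, well away from the tall bottle.

Request:
send_rows(targets=[[255,[3.7,3.9,0],-4],[255,[3.7,3.9,0],-4],[255,[3.7,3.9,0],-4],[255,[3.7,3.9,0],-4],[255,[0,4,0],-4],[255,[0,4,0],-4],[255,[0,4,0],-4],[255,[0,4,0],-4],[255,[0,4,0],-4],[255,[0,4,0],-4],[255,[0,4,0],-3],[255,[0,4,0],0]])

```text
time: 1.3
tool_pos: [0.4156, -0.0928, 0.2099]
ee_rot: [[0.958, -0.287, -0.0], [-0.287, -0.958, -0.0], [-0.0, 0.0, -1.0]]
contact_force: [1.1, 0.7, -0.9]
grip_width: -0.001
grip_force: 0.0
```

Run:
```python
from h import *
from scipy.optimize import least_squares
t=np.load("side0.npz");im,W=t["im"],t["W"];m=np.array([.560,.002])
R=np.hypot(W[...,0]-m[0],W[...,1]-m[1]);z=W[...,2]
for lo,hi in((.05,.10),(.04,.07),(.07,.1)):
    p=W[(R<.11)&(z>lo)&(z<hi)];p=p[(p[:,1]>.025)]
    s=least_squares(lambda q:np.hypot(p[:,0]-q[0],p[:,1]-q[1])-.026,[.56,.06],loss="soft_l1",f_scale=.003)
    d=s.x-m;print(len(p),s.x,np.hypot(*d),np.degrees(np.arctan2(d[1],d[0])))
```

```text
316 [0.52661027 0.06073146] 0.06755929637284847 119.61889356841536
187 [0.5251381  0.05746051] 0.06550740597248386 122.15304632803462
191 [0.56256003 0.05921208] 0.05726932943586101 87.43793225115017
```

Request:
send_rows(targets=[[255,[0,4,0],0],[255,[0,4,0],0],[255,[0,4,0],0],[255,[0,1.3,0],0],[255,[0,0,0],0],[255,[0,0,0],0]])

```text
time: 1.9
tool_pos: [0.4159, 0.0379, 0.2098]
ee_rot: [[0.959, -0.285, -0.001], [-0.285, -0.959, -0.001], [-0.0, 0.001, -1.0]]
contact_force: [0.9, -0.7, 0.6]
grip_width: 0.001
grip_force: 0.0
```

Run:
```python
from h import *
im,W=get("side");save("s1.png",im);s=observe();print(s["tool_pos"],s["ee_rot"][:,1],s["contact_force"])
```

```text
[0.41596582 0.03740282 0.2097705 ] [-2.85803922e-01 -9.58287844e-01  7.24927259e-04] [-0.4052356   0.03988129  0.00228039]
```

View pics/s1.png

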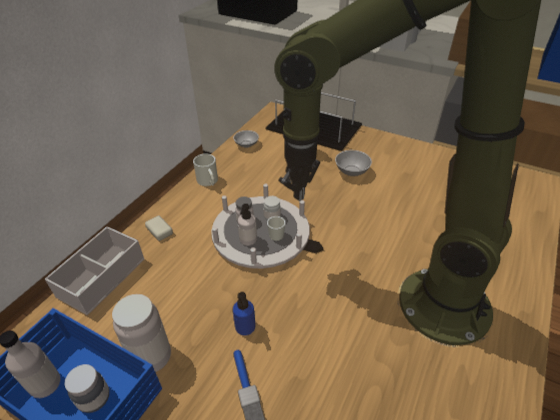

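The shut gripper is above the near rim, short of the front peg, and nothing has been touched. I'll correct by (+1.1, +1.5) cm and go down.

Request:
send_rows(targets=[[255,[1.1,1.5,0],0],[255,[0,0,-3],0],[255,[0,0,-4],0],[255,[0,0,-4],0],[255,[0,0,-3],0],[255,[0,0,-1.5],0],[255,[0,0,0],0],[255,[0,0,0],0]])

```text
time: 2.75
tool_pos: [0.4273, 0.0526, 0.0552]
ee_rot: [[0.958, -0.286, -0.0], [-0.286, -0.958, -0.0], [-0.0, 0.001, -1.0]]
contact_force: [0.8, 0.2, 1.1]
grip_width: -0.002
grip_force: 0.0
```

Run:
```python
import numpy as np
# arc steps, cm, r=.142, from 159.5deg
a=159.5+np.arange(0,105,5)
p=np.c_[56+14.2*np.cos(np.radians(a)),.2+14.2*np.sin(np.radians(a))]
print(np.c_[a[1:],p[1:],np.diff(p,axis=0)].round(1))
```

```text
[[ 1.645e+02  4.230e+01  4.000e+00 -4.000e-01 -1.200e+00]
 [ 1.695e+02  4.200e+01  2.800e+00 -3.000e-01 -1.200e+00]
 [ 1.745e+02  4.190e+01  1.600e+00 -2.000e-01 -1.200e+00]
 [ 1.795e+02  4.180e+01  3.000e-01 -1.000e-01 -1.200e+00]
 [ 1.845e+02  4.180e+01 -9.000e-01  0.000e+00 -1.200e+00]
 [ 1.895e+02  4.200e+01 -2.100e+00  2.000e-01 -1.200e+00]
 [ 1.945e+02  4.230e+01 -3.400e+00  3.000e-01 -1.200e+00]
 [ 1.995e+02  4.260e+01 -4.500e+00  4.000e-01 -1.200e+00]
 [ 2.045e+02  4.310e+01 -5.700e+00  5.000e-01 -1.100e+00]
 [ 2.095e+02  4.360e+01 -6.800e+00  6.000e-01 -1.100e+00]
 [ 2.145e+02  4.430e+01 -7.800e+00  7.000e-01 -1.100e+00]
 [ 2.195e+02  4.500e+01 -8.800e+00  7.000e-01 -1.000e+00]
 [ 2.245e+02  4.590e+01 -9.800e+00  8.000e-01 -9.000e-01]
 [ 2.295e+02  4.680e+01 -1.060e+01  9.000e-01 -8.000e-01]
 [ 2.345e+02  4.780e+01 -1.140e+01  1.000e+00 -8.000e-01]
 [ 2.395e+02  4.880e+01 -1.200e+01  1.000e+00 -7.000e-01]
 [ 2.445e+02  4.990e+01 -1.260e+01  1.100e+00 -6.000e-01]
 [ 2.495e+02  5.100e+01 -1.310e+01  1.100e+00 -5.000e-01]
 [ 2.545e+02  5.220e+01 -1.350e+01  1.200e+00 -4.000e-01]
 [ 2.595e+02  5.340e+01 -1.380e+01  1.200e+00 -3.000e-01]]
```

Request:
send_rows(targets=[[255,[-0.2,-0.6,0],2.5],[255,[-0.2,-0.6,0],2.5],[255,[-0.2,-0.6,0],2.5],[255,[-0.1,-0.6,0],2.5],[255,[-0.1,-0.6,0],2.5],[255,[-0.1,-0.6,0],2.5],[255,[-0.1,-1.2,0],5],[255,[0,-1.2,0],5],[255,[0.2,-1.2,0],5],[255,[0.3,-1.2,0],5],[255,[0.2,-0.6,0],2.5],[255,[0.2,-0.6,0],2.5]])

```text
time: 3.95
tool_pos: [0.4268, -0.0437, 0.0563]
ee_rot: [[0.917, 0.398, 0.002], [0.398, -0.917, -0.001], [0.001, 0.002, -1.0]]
contact_force: [-1.5, 0.8, -0.2]
grip_width: -0.002
grip_force: 0.5
```

Run:
```python
from h import *
im,W=get("top");save("t2.png",cv2.resize(im[90:300,180:400],None,fx=2.7,fy=2.7));s=observe();print(s["tool_pos"],s["ee_rot"][:,1],s["contact_force"])
```

```text
[ 0.42717421 -0.04472303  0.05624076] [ 0.39945768 -0.9167484   0.00243689] [-0.06066652 -1.38044358  0.49143045]
```

View pics/t2.png

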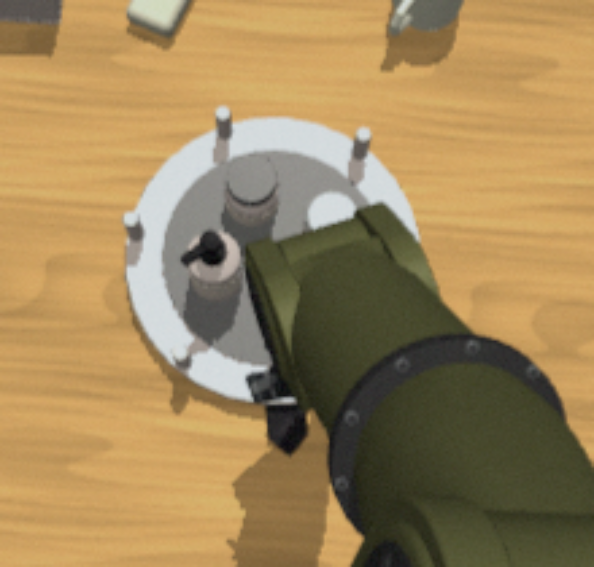

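The peg is being pushed and the turntable has turned to about 35°. All four things are standing and the bottle is at crop (210,260). Continuing along the arc.

Request:
send_rows(targets=[[255,[0.2,-0.6,0],2.5],[255,[0.3,-0.5,0],2.5],[255,[0.6,-1.1,0],5],[255,[0.7,-1.1,0],5],[255,[0.7,-1.0,0],5],[255,[0.8,-0.9,0],5],[255,[0.9,-0.8,0],5],[255,[1.0,-0.8,0],5],[255,[0.5,-0.4,0],2.5],[255,[0.5,-0.3,0],2.5],[255,[0,0,0],0]])

```text
time: 5.1
tool_pos: [0.4892, -0.1192, 0.0562]
ee_rot: [[0.449, 0.894, 0.002], [0.894, -0.449, -0.002], [-0.001, 0.003, -1.0]]
contact_force: [0.3, -2.7, 6.7]
grip_width: -0.001
grip_force: 3.3
```

```bash
cat > meas.py <<'E'
from h import *
import sys
im,W=get("top");save(sys.argv[1],cv2.resize(im[90:300,180:400],None,fx=2.7,fy=2.7));s=observe()
m=np.array([.560,.002]);d=s["tool_pos"][:2]-m
print(s["time"],s["tool_pos"],s["contact_force"],"tcp ang",np.degrees(np.arctan2(d[1],d[0]))%360,np.hypot(*d))
R=np.hypot(W[...,0]-m[0],W[...,1]-m[1]);z=W[...,2]
def cl(mask,lab):
    n,L,st,ce=cv2.connectedComponentsWithStats(mask.astype(np.uint8))
    for i in range(1,n):
        if st[i,4]>15:
            p=np.median(W[L==i],0);d=p[:2]-m;print(lab,ce[i].round(),st[i,4],p.round(3),np.hypot(*d).round(3),(np.degrees(np.arctan2(d[1],d[0]))%360).round(1))
cl((z>.07)&(z<.09)&(R>.13)&(R<.15),"peg")
cl((z>.055)&(z<.20)&(R<.115),"obj")
cl((z>.1)&(z<.155)&(R<.115)&(im.min(-1)>110),"white shoulder")
E
python3 meas.py t3.png
```

```text
5.15 [ 0.48881815 -0.11896481  0.05616906] [-1.39109186 -3.66158043  7.82986555] tcp ang 239.5252795590361 0.140354343669614
peg [279. 130.] 36 [0.696 0.016 0.083] 0.137 5.9
peg [234. 156.] 35 [0.616 0.129 0.081] 0.139 66.2
peg [235. 208.] 34 [0.478 0.115 0.083] 0.139 126.2
peg [283. 233.] 35 [ 0.42  -0.012  0.083] 0.14 185.7
obj [292. 161.] 371 [ 0.608 -0.023  0.095] 0.054 332.8
obj [261. 170.] 402 [0.578 0.055 0.104] 0.055 71.5
obj [302. 189.] 177 [ 0.547 -0.054  0.079] 0.057 256.9
obj [270. 200.] 412 [0.494 0.024 0.118] 0.069 161.1
white shoulder [260. 166.] 242 [0.586 0.056 0.106] 0.06 64.3
white shoulder [263. 197.] 65 [0.502 0.043 0.116] 0.071 144.6
white shoulder [275. 198.] 113 [0.499 0.012 0.117] 0.062 170.5
```

View pics/t3.png

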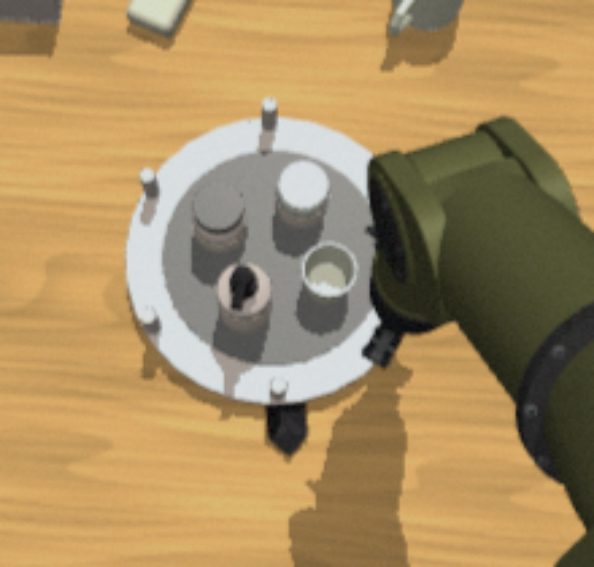

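The bottle is at about 157° (crop (244,288)), everything is upright, and about 31° remains.

Request:
send_rows(targets=[[255,[0.6,-0.3,0],2.5],[255,[0.5,-0.3,0],2.5],[255,[1.1,-0.5,0],5],[255,[1.2,-0.4,0],5],[255,[1.2,-0.3,0],5],[255,[0.6,-0.1,0],2.5],[255,[0.6,-0.1,0],2.5],[255,[0.6,0,0],2.5],[255,[0.4,0,0],1.5],[255,[0,0,0],0],[255,[0,0,0],0]])

```text
time: 6.25
tool_pos: [0.557, -0.1383, 0.0563]
ee_rot: [[-0.04, 0.999, 0.002], [0.999, 0.04, -0.002], [-0.002, 0.002, -1.0]]
contact_force: [1.1, -2.7, 5.3]
grip_width: 0.002
grip_force: 3.0
```

```bash
python3 meas.py t4.png
```

```text
6.3 [ 0.55694763 -0.13830852  0.056252  ] [-0.24812957 -2.4143592   5.41274304] tcp ang 268.7537444810783 0.1403417154324747
peg [254. 136.] 34 [0.673 0.081 0.082] 0.138 34.9
peg [307. 136.] 35 [ 0.684 -0.058  0.083] 0.138 334.1
peg [228. 181.] 33 [0.547 0.14  0.083] 0.139 95.5
peg [254. 226.] 35 [0.433 0.061 0.084] 0.14 154.9
peg [309. 226.] 33 [ 0.444 -0.078  0.083] 0.141 214.6
obj [281. 159.] 367 [0.613 0.007 0.094] 0.054 5.1
obj [258. 181.] 400 [0.548 0.06  0.104] 0.059 101.8
obj [304. 178.] 186 [ 0.577 -0.059  0.078] 0.063 285.5
obj [282. 202.] 415 [ 0.49  -0.005  0.117] 0.071 185.5
white shoulder [258. 177.] 244 [0.557 0.062 0.105] 0.06 92.8
white shoulder [277. 201.] 107 [0.49  0.01  0.117] 0.07 173.6
white shoulder [289. 199.] 70 [ 0.501 -0.022  0.116] 0.063 201.9
```

View pics/t4.png

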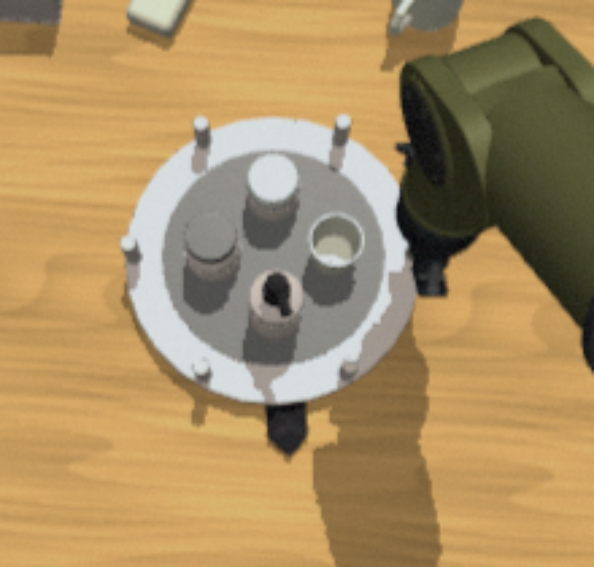

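The bottle is at about 186° against the nose at 188.6°, roughly 3 mm off the line, which is inside the tolerance. I'll back off the peg, lift, and check.

Request:
send_rows(targets=[[255,[-0.5,0,0],0],[255,[-0.7,-0.1,0],0],[255,[0,0,2],0],[255,[0,0,4],0],[255,[0,0,4],0],[255,[0,0,4],0],[255,[0,-3,0],0],[255,[0,-4,0],0],[255,[0,-4,0],0],[255,[0,0,0],0],[255,[0,0,0],0]])

```text
time: 7.4
tool_pos: [0.5431, -0.2488, 0.1945]
ee_rot: [[-0.04, 0.999, -0.001], [0.999, 0.04, 0.001], [0.001, -0.001, -1.0]]
contact_force: [-0.4, 1.0, -1.3]
grip_width: 0.005
grip_force: 0.0
```

```bash
python3 meas.py t5.png
```

```text
7.45 [ 0.54355477 -0.24737189  0.19486364] [0.39788217 0.87350022 0.26344557] tcp ang 266.2270011615407 0.24991355953560687
peg [259. 134.] 33 [0.68  0.068 0.083] 0.137 28.9
peg [311. 139.] 33 [ 0.677 -0.071  0.083] 0.138 328.2
peg [228. 175.] 32 [0.563 0.141 0.083] 0.139 88.9
peg [335. 185.] 32 [ 0.555 -0.137  0.083] 0.139 267.8
peg [249. 223.] 34 [0.44  0.075 0.084] 0.141 148.8
peg [304. 228.] 33 [ 0.437 -0.065  0.084] 0.14 208.5
obj [283. 159.] 364 [ 0.614 -0.     0.094] 0.054 357.5
obj [258. 178.] 395 [0.554 0.06  0.104] 0.058 95.6
obj [304. 181.] 179 [ 0.571 -0.06   0.079] 0.063 279.7
obj [279. 202.] 410 [0.49  0.001 0.118] 0.07 180.5
white shoulder [258. 174.] 233 [0.564 0.062 0.106] 0.06 86.2
white shoulder [274. 200.] 94 [0.492 0.017 0.116] 0.069 167.7
white shoulder [286. 199.] 69 [ 0.5   -0.015  0.118] 0.062 195.6
```

View pics/t5.png

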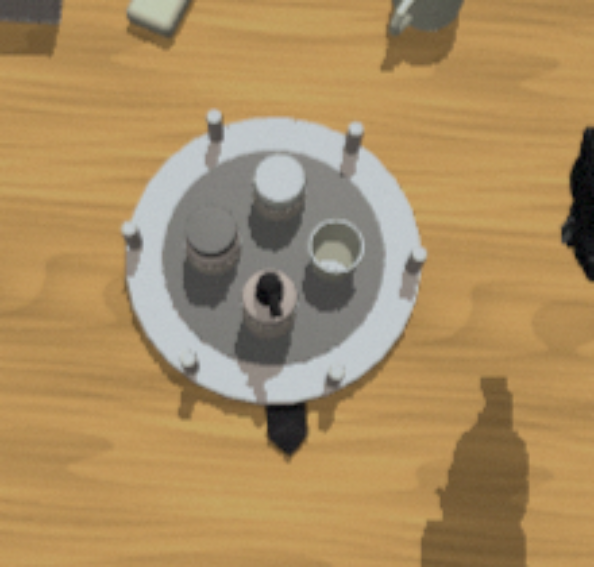

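The turntable followed the fingers back by about 6°: the pegs are at 28.9° instead of 34.8° and the bottle is at about 180° (crop (270,297)). That's too close to the limit. I'll re-push from behind the same peg with the fingertips slightly higher, then lift straight up instead of backing off.

Request:
send_rows(targets=[[255,[-2.1,0,0],0],[255,[0,0,-4],0],[255,[0,0,-4],0],[255,[0,0,-4],0],[255,[0,0,-1],0],[255,[0,4,0],0],[255,[0,4,0],0],[255,[0,2.4,0],0],[255,[0,0,0],0],[255,[0,0,0],0]])

```text
time: 8.45
tool_pos: [0.5239, -0.1433, 0.0664]
ee_rot: [[-0.045, 0.999, 0.001], [0.999, 0.045, -0.001], [-0.001, 0.001, -1.0]]
contact_force: [-0.2, -1.4, 0.4]
grip_width: -0.001
grip_force: 0.0
```

Request:
send_rows(targets=[[255,[0.5,0,0],0],[255,[0.5,0,0],0],[255,[0.5,0,0],0],[255,[0.5,0,0],0],[255,[0.5,0,0],0],[255,[0.5,0,0],0],[255,[0.5,0,0],0],[255,[0,0,0],0],[255,[0,0,0],0]])

```text
time: 9.35
tool_pos: [0.558, -0.1443, 0.0649]
ee_rot: [[-0.043, 0.999, -0.0], [0.999, 0.043, 0.0], [0.0, -0.0, -1.0]]
contact_force: [0.5, -0.5, 0.1]
grip_width: -0.003
grip_force: 0.0
```

```bash
python3 meas.py t6.png
```

```text
9.4 [ 0.55788754 -0.14437602  0.06488129] [0.12643613 0.82535866 0.23101079] tcp ang 269.17318039947736 0.1463912612577793
peg [259. 134.] 33 [0.681 0.069 0.083] 0.138 28.8
peg [311. 139.] 36 [ 0.677 -0.072  0.083] 0.138 327.8
peg [228. 175.] 33 [0.562 0.141 0.083] 0.139 89.3
peg [249. 223.] 34 [0.44  0.074 0.084] 0.14 149.1
peg [304. 228.] 33 [ 0.437 -0.064  0.085] 0.14 208.3
obj [283. 159.] 364 [ 0.613 -0.     0.094] 0.053 357.4
obj [258. 178.] 398 [0.554 0.06  0.104] 0.058 95.6
obj [305. 181.] 181 [ 0.569 -0.06   0.079] 0.063 278.7
obj [279. 202.] 409 [0.49  0.001 0.118] 0.07 180.5
white shoulder [258. 174.] 245 [0.563 0.062 0.106] 0.06 87.3
white shoulder [279. 200.] 178 [0.495 0.005 0.117] 0.065 177.6
```

Run:
```python
from h import *
im,W=get("side");save("s7.png",cv2.resize(im[120:290,190:390],None,fx=3.5,fy=3.5,interpolation=cv2.INTER_CUBIC))
m=(W[...,2]<.13)&(abs(W[...,0]-.558)<.06)&(abs(W[...,1]+.144)<.06)&(im.max(-1)<70)&(W[...,2]>.04)
p=W[m];print(len(p),p[p[:,2].argsort()][:200:10].round(3))
```

```text
59 [[ 0.558 -0.135  0.09 ]
 [ 0.562 -0.136  0.099]
 [ 0.548 -0.15   0.107]
 [ 0.548 -0.136  0.113]
 [ 0.57  -0.137  0.12 ]
 [ 0.564 -0.133  0.125]]
```

View pics/s7.png

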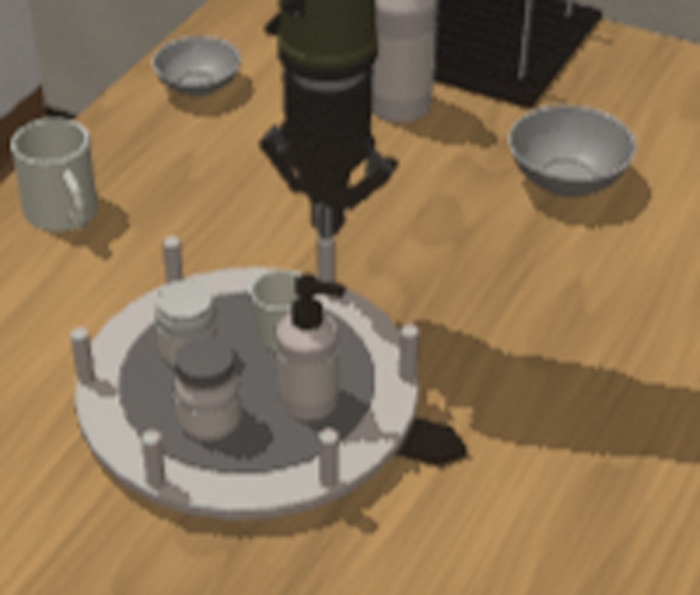

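The side crop shows the shut fingertips hovering just above the peg top at (325,235). The tips are really about 23 mm higher than the reported TCP, so the earlier push only caught the peg's top. I'll go back behind the peg, get deeper, and push properly.

Request:
send_rows(targets=[[255,[0,0,1],0],[255,[-1.6,0,0],0],[255,[-1.8,0,0],0],[255,[0,0,0],0],[255,[0,0,-2],0],[255,[0,0,-1.6],0],[255,[0,0,0],0],[255,[0,0,0],0]])

```text
time: 10.25
tool_pos: [0.5247, -0.1443, 0.0395]
ee_rot: [[-0.043, 0.999, 0.0], [0.999, 0.043, 0.0], [0.0, 0.0, -1.0]]
contact_force: [0.1, 0.5, -0.0]
grip_width: 0.002
grip_force: 0.0
```

Request:
send_rows(targets=[[255,[0.5,0,0],0],[255,[0.5,0,0],0],[255,[0.4,0,0],0],[255,[0.4,0,0],0],[255,[0.4,0,0],0],[255,[0,0,0],0],[255,[0,0,0],0]])

```text
time: 10.95
tool_pos: [0.5462, -0.1443, 0.0389]
ee_rot: [[-0.043, 0.999, 0.0], [0.999, 0.043, 0.0], [0.0, 0.0, -1.0]]
contact_force: [-0.1, 0.4, 0.2]
grip_width: -0.003
grip_force: 0.0
```

```bash
python3 meas.py t8.png
```

```text
11.0 [ 0.54604421 -0.14436306  0.03889805] [-0.58608856 -0.08721907  0.13326081] tcp ang 264.553284942908 0.14702690177381494
peg [255. 136.] 32 [0.675 0.079 0.083] 0.138 33.8
peg [308. 136.] 36 [ 0.683 -0.061  0.083] 0.139 332.9
peg [228. 180.] 33 [0.55  0.14  0.084] 0.138 94.1
peg [254. 226.] 34 [0.434 0.063 0.083] 0.14 154.1
peg [308. 226.] 35 [ 0.443 -0.075  0.083] 0.14 213.4
obj [281. 159.] 364 [0.613 0.005 0.094] 0.053 3.2
obj [258. 180.] 395 [0.549 0.06  0.104] 0.059 100.4
obj [305. 179.] 183 [ 0.576 -0.059  0.079] 0.063 284.6
obj [281. 202.] 409 [ 0.49  -0.004  0.118] 0.07 184.6
white shoulder [258. 176.] 241 [0.558 0.062 0.105] 0.06 92.3
white shoulder [277. 202.] 107 [0.489 0.011 0.118] 0.072 173.1
white shoulder [288. 198.] 70 [ 0.502 -0.02   0.117] 0.062 200.8
```

The push now works, with clean contact and the pegs at 33.8°. One more nudge of about 3.5°, then lift.

Request:
send_rows(targets=[[255,[0.4,0,0],0],[255,[0.4,0,0],0],[255,[0,0,0],0],[255,[0,0,0],0],[255,[-0.4,0,0],0],[255,[-0.5,0,0],0],[255,[0,0,3],0],[255,[0,0,4],0],[255,[0,0,4],0],[255,[0,-4,2],0],[255,[0,-4,0],0],[255,[0,-2,0],0]])

```text
time: 12.2
tool_pos: [0.5442, -0.249, 0.1695]
ee_rot: [[-0.039, 0.999, 0.0], [0.999, 0.039, -0.003], [-0.003, 0.0, -1.0]]
contact_force: [0.3, 0.2, -0.7]
grip_width: -0.001
grip_force: 0.0
```

Request:
send_rows(targets=[[255,[0,0,0],0],[255,[0,0,0],0],[255,[0,0,0],0],[255,[0,0,0],0]])

```text
time: 12.6
tool_pos: [0.5452, -0.2429, 0.1691]
ee_rot: [[-0.045, 0.999, 0.0], [0.999, 0.045, 0.0], [0.0, 0.0, -1.0]]
contact_force: [-0.4, 0.3, -0.5]
grip_width: 0.001
grip_force: 0.0
```

```bash
python3 meas.py t9.png
```

```text
12.65 [ 0.54526409 -0.24316497  0.16915684] [-0.12588754  0.05398683 -0.62288981] tcp ang 266.56031315054145 0.24560743406630045
peg [305. 135.] 35 [ 0.686 -0.053  0.084] 0.137 336.3
peg [252. 137.] 33 [0.669 0.086 0.083] 0.138 37.5
peg [335. 177.] 34 [ 0.576 -0.137  0.084] 0.14 276.5
peg [228. 183.] 34 [0.542 0.139 0.084] 0.138 97.6
peg [311. 224.] 34 [ 0.448 -0.081  0.083] 0.14 216.7
peg [256. 227.] 34 [0.431 0.056 0.083] 0.14 157.1
obj [280. 159.] 360 [0.613 0.008 0.094] 0.053 6.9
obj [305. 177.] 187 [ 0.579 -0.06   0.078] 0.064 287.2
obj [258. 181.] 398 [0.546 0.06  0.104] 0.059 103.7
obj [283. 202.] 415 [ 0.49  -0.007  0.118] 0.07 187.3
white shoulder [257. 177.] 235 [0.555 0.062 0.105] 0.06 94.6
white shoulder [278. 201.] 102 [0.489 0.007 0.118] 0.071 175.8
white shoulder [290. 198.] 61 [ 0.505 -0.024  0.116] 0.061 205.2
```

View pics/t9.png

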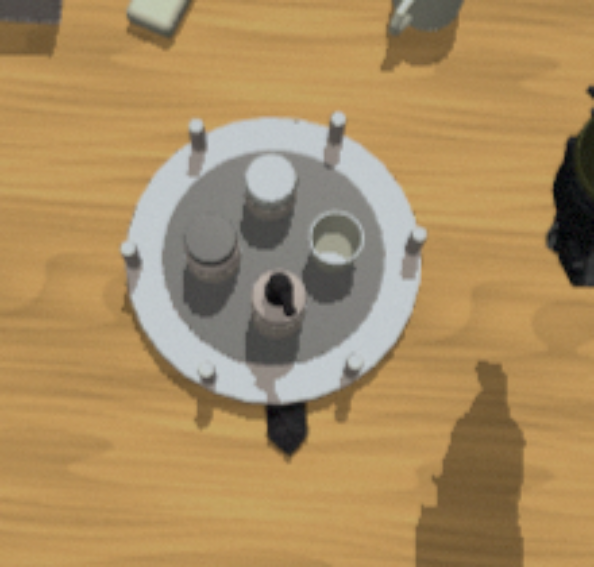

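The bottle (crop (278,300)) is at about 187.3°, in line with the nose at 188.6° (crop (288,455)). The turntable stayed put this time, everything is upright and the arm is clear, so I'll hand it in.

```bash
python3 -c "
from workcell import manip;print(manip.sign_off())"
```

```text
the job is handed in; nothing more can be done
None
```

I turned the turntable until the pump bottle was at the front, about 1° (1–2 mm) off the nose line by the last camera measurement; all four things were upright, the arm was clear, and the job is handed in (no verdict was returned).

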